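# Tug-check two plug-in modules in a bench carrier and reseat the one that lifts

## Task

Two plug-in modules have just been dropped into the two-bay carrier on the bench, and one of them may only be resting on its spring catches. Take the bay on the robot's left first and finish with it before you turn to the right one: give the module a firm upward tug by its handle, about 10 N more than its weight for half a second, to confirm that it has latched; if it lifts, press it straight down until it is fully home and tug it again. Leave both modules latched, fully down and let go, and leave the other things on the bench where they are.

Things in the scene. Friction and masses are not known exactly. Their poses are not given: they have to be found in the camera images.
- carrier: grey two-bay module carrier fixed to the bench, 160 x 240 mm base; origin on the bench surface midway between the bays, z up, +y towards the robot's left bay, +x away from the robot. The bay centres lie at y = +65 and -65 mm, x = 0. Each bay is a well of 56 x 52 mm with walls 12 mm thick and 47 mm high over a floor 12 mm above the bench; the dark steel catch housings before and behind each bay reach 94 mm above the bench
- catch_left_front: steel spring catch at the front (-x side) of the robot's left bay: 30 mm wide tongue sliding along carrier x. Origin: bay centre, on the bay floor, with the tongue out; up to 8 mm towards -x of it when pushed back. Its flat underside, 67 mm above the bay floor, overlaps a latched module's ledge by 5 mm (2 mm lift play). Its top is sloped: a module pressed down by up to 20 N pushes both tongues back, then they snap out
- catch_left_rear: steel spring catch at the rear (+x side) of the robot's left bay: 30 mm wide tongue sliding along carrier x. Origin: bay centre, on the bay floor, with the tongue out; up to 8 mm towards +x of it when pushed back. Its flat underside, 67 mm above the bay floor, overlaps a latched module's ledge by 5 mm (2 mm lift play). Its top is sloped: a module pressed down by up to 20 N pushes both tongues back, then they snap out
- catch_right_front: steel spring catch at the front (-x side) of the robot's right bay: 30 mm wide tongue sliding along carrier x. Origin: bay centre, on the bay floor, with the tongue out; up to 8 mm towards -x of it when pushed back. Its flat underside, 67 mm above the bay floor, overlaps a latched module's ledge by 5 mm (2 mm lift play). Its top is sloped: a module pressed down by up to 20 N pushes both tongues back, then they snap out
- catch_right_rear: steel spring catch at the rear (+x side) of the robot's right bay: 30 mm wide tongue sliding along carrier x. Origin: bay centre, on the bay floor, with the tongue out; up to 8 mm towards +x of it when pushed back. Its flat underside, 67 mm above the bay floor, overlaps a latched module's ledge by 5 mm (2 mm lift play). Its top is sloped: a module pressed down by up to 20 N pushes both tongues back, then they snap out
- module_1_center (a point): one of two identical modules: aluminium body 54 (x) x 50 (y) x 81 mm tall, black handle on top 50 (x) x 18 (y) x 44 mm tall; 0.3 kg. Point: mid axis, 62.5 mm above underside; handle spans 18.5 to 62.5 mm above the point. Ledges on the +x and -x sides, 8 mm out, tops 65 mm above underside. Axes as the carrier's. Bay varies. Point is 74.5 mm above the carrier's origin if latched, about 14 mm higher if not
- module_2_center (a point): one of two identical modules: aluminium body 54 (x) x 50 (y) x 81 mm tall, black handle on top 50 (x) x 18 (y) x 44 mm tall; 0.3 kg. Point: mid axis, 62.5 mm above underside; handle spans 18.5 to 62.5 mm above the point. Ledges on the +x and -x sides, 8 mm out, tops 65 mm above underside. Axes as the carrier's. Bay varies. Point is 74.5 mm above the carrier's origin if latched, about 14 mm higher if not
- spool: bystander: metal solder spool standing upright, 64 mm across, 66 mm tall; origin at the centre of its underside
- cleaner: bystander: white bottle standing upright, 60 mm across, 150 mm tall; origin at the centre of its underside
- meter: bystander: grey hand meter lying flat, 160 x 85 x 36 mm; origin at the centre of its underside

How it is judged (in metres and radians):
On the way, in this order (a step that is already met when the one before it is completed fails the run):
1. the module in the left bay, latched, is tugged upward so that it bears on a catch with more than 4 N for 0.2 s ((contact force between anything else and catch_left_front above 4 N or contact force between anything else and catch_left_rear above 4 N) and contact force between each of the arm, the fingers and catch_left_front below 0.5 N and contact force between each of the arm, the fingers and catch_left_rear below 0.5 N and x of catch_left_rear in the frame of carrier below 0.002 m and x of catch_left_front in the frame of carrier above -0.002 m and ((y of module_1_center in the frame of carrier above 0 m and z of module_1_center in the frame of carrier between 0.075 and 0.0785 m) or (y of module_2_center in the frame of carrier above 0 m and z of module_2_center in the frame of carrier between 0.075 and 0.0785 m))), for 0.2 s.
2. then the module in the right bay, latched, is tugged in the same way ((contact force between anything else and catch_right_front above 4 N or contact force between anything else and catch_right_rear above 4 N) and contact force between each of the arm, the fingers and catch_right_front below 0.5 N and contact force between each of the arm, the fingers and catch_right_rear below 0.5 N and x of catch_right_rear in the frame of carrier below 0.002 m and x of catch_right_front in the frame of carrier above -0.002 m and ((y of module_1_center in the frame of carrier below 0 m and z of module_1_center in the frame of carrier between 0.075 and 0.0785 m) or (y of module_2_center in the frame of carrier below 0 m and z of module_2_center in the frame of carrier between 0.075 and 0.0785 m))), for 0.2 s.
At the end, for the whole second after the job is handed in: both modules stand in their bays fully down (within 2.5 mm of home height, 6 mm sideways, tilted under 0.06 rad) with all catches sprung out over their ledges (within 2 mm) (z of module_1_center in the frame of carrier between 0.072 and 0.077 m and x of module_1_center in the frame of carrier between -0.006 and 0.006 m and angle between each of module_1_center, module_2_center's own z axis and vertical below 0.06 rad and (y of module_1_center in the frame of carrier between 0.059 and 0.071 m or y of module_1_center in the frame of carrier between -0.071 and -0.059 m) and z of module_2_center in the frame of carrier between 0.072 and 0.077 m and x of module_2_center in the frame of carrier between -0.006 and 0.006 m and (y of module_2_center in the frame of carrier between 0.059 and 0.071 m or y of module_2_center in the frame of carrier between -0.071 and -0.059 m) and x of each of catch_left_rear, catch_right_rear in the frame of carrier below 0.002 m and x of each of catch_left_front, catch_right_front in the frame of carrier above -0.002 m); the robot touches nothing.
It fails at once if the spool is moved more than 30 mm (distance of spool from where it was at the start of the episode above 0.03 m).
It fails at once if the cleaner is moved more than 30 mm (distance of cleaner from where it was at the start of the episode above 0.03 m).
It fails at once if the meter is moved more than 30 mm (distance of meter from where it was at the start of the episode above 0.03 m).
It also fails if it takes over 64 s, if anything falls off the work surface, if the arm or the gripper's body presses on something with over 40 N, if the wrist force passes 120 N, or if a joint passes its speed limit or range.

## Robot

A 6-joint arm with a two-finger parallel gripper is mounted at the origin on the work surface. World frame = base frame: x ahead of the robot, y to its left, z up, the work surface at z = 0. Lengths are in mm, angles in rad, forces in N, time in s.
With the tool pointing down it reaches from about 325 to 775 mm from the base axis. Payload 5.5 kg.
Tool frame: the origin (TCP) lies midway between the tips of the shut fingers; the grasp point (between the pads) lies 19 mm behind it; z points along the fingers, y is the line along which they close (so a half turn about z gives the same grasp; the last joint's range is limited). The gripper opens to 85 mm and grips with 20 to 120 N. Pads are 22 mm wide; open, the fingers measure 114 mm over their backs; the gripper's body (76 mm by 85 mm) begins 54 mm behind the grasp point. The pads swing forward as they close: fully open they stand 13 mm farther back than shut.
Start: joints at [-1.357, 0.091, 1.231, -0, 1.82, -0.057], TCP at [160.501, -578.149, 231.275] pointing down, gripper open.
Joint ranges: [-2.87, 2.87], [-0.86, 2.18], [0.17, 2.46], [-1.51, 4.65], [0.06, 2.69], [-2.65, 2.65]. Speed limits (rad/s): [2.57, 2.57, 3.01, 3.14, 3.14, 3.14].

## Interface

Orientations are given as a unit quaternion [x, y, z, w].
In Python, from station import telemetry, viewer, env gives the robot as it stands. The module is installed in compiled form; this text tells all that it offers.
- The arm moves only by the tool step_arm, never from a script. Its argument "rows" is a list of rows, each a list of 3 entries, a list of its own where there are three numbers: the shift along the world's x, y, z in mm, then the turn about the world's z in degrees, then the opening, from 0 (shut) to 1 (fully open). A call has 1 to 20 rows; each row is the pose to reach, as a shift and turn from the pose commanded when the call began; what a row does not reach only later rows make up. A row lasts 1/12 s, in which the tool goes at most 41.7 mm and 7.16 degrees, less where a joint would pass 70% of its speed; a pose out of reach is approached as far as the arm can. A call with a gripper value outside its range is refused whole. The fingers move at their own pace and stop on an object; "newtons" is the grip in N (left out, the last holds). Time passes only in rows, so rows that repeat a pose let the fingers close. It gives the time, the measured TCP pose, the force, the opening and the grip force at its end, in the units of the state.
- telemetry.get_obs(): the state, without advancing time (a new reading comes with each control period).
- viewer.get_image(name): name is "scene" or "top" or "wrist"; returns the picture (420x560x3 uint8, blue, green, red); there is no depth.
- viewer.camera_params(name): a dict with "intrinsics" (3x3 intrinsics, pixels), "k1" (the pictures are not rectified: a ray, as slopes to the right and down, at radius r is drawn at 1 + k1 r^2 times it, then the intrinsics apply), "view" (4x4, takes a point from world to camera coordinates); the wrist camera has in their place "T_tool_cam" (4x4, takes a point from camera to tool coordinates, whose origin is the TCP and whose axes are the flange's). Camera axes: x right, y up, looking along -z (the intrinsics and any distortion apply to the point x, -y, -z); pixel columns grow to the right and rows downward; lengths in mm; the calibration is good to about 2 mm. A picture is of the moment at which its call begins: read the wrist's pose just before it. camera_params takes no time and is no camera call.
- env.hand_in(): hands the job in; it is judged then, once.
Trained networks look in the newest picture that a camera, given by its name, has taken for a name from the list of things; names that differ only in an ending like _2 or _b are one class to them, and where a whole thing is asked for, a point or a joint stands for the part that bears it (a point fixed in the world has none). Each returns a list of dicts, best first, with "score" (0 to 1); they miss things now and then, are a little off and sometimes report something else, mostly with a low value. They report only what shows in the picture. A call takes as long as a camera call.
- viewer.look_for(camera, thing): "box" ([left, top, right, bottom] as shares, 0 to 1, of the picture: columns of its width, rows of its height, round what is visible of it).
The state is a dict: "clock": time; "joint_pos": joint angles; "qd": joint speeds; "tau": joint torques, N m; "position": TCP position; "tool_rot": TCP orientation; "ft_force": force on the tool from outside, world axes, zero at the start; "torque": the same for the moment, N m; "opening": finger opening in mm; "grip_force": force on a finger pad.
Only numpy, scipy, OpenCV 4.12 (cv2) and the standard library are available. Lean on these libraries where they do the work, as an engineer would, in place of code of your own. Each camera call takes 0.05 s, during which the arm holds its last target. There are 200 camera calls.

## Working session

There is one attempt and no reset: what is moved stays moved. The work goes in short steps, Python scripts to look and compute and a tool call to move; the robot and the scene stay as the last step left them, time stands still between calls to the robot, and variables do not carry over. Pictures are saved under pics/ and viewed, at most 10 in all, crops included, and the job is handed in when it is done.

Besides the shell and the picture viewer there is one more tool, called after ">>>" as a command line: name --argument value ..., lists and objects as JSON in quotes. step_arm: Moves the arm, as the interface text tells. Its arguments: {"type":"object","properties":{"rows":{"type":"array"},"newtons":{"type":"number"}},"required":["rows"]}

```bash
mkdir -p pics; cat > h.py <<'E'
import numpy as np, cv2
from station import telemetry, viewer, env
from scipy.spatial.transform import Rotation as R
def cam(n):
    p=viewer.camera_params(n); K=np.array(p["intrinsics"]); k1=p["k1"]
    if n=="wrist":
        o=telemetry.get_obs(); T=np.eye(4); T[:3,:3]=R.from_quat(o["tool_rot"]).as_matrix(); T[:3,3]=o["position"]
        V=np.linalg.inv(T@np.array(p["T_tool_cam"]))
    else: V=np.array(p["view"])
    return K,k1,V
def proj(c,P):
    K,k1,V=c; q=V[:3,:3]@np.asarray(P,float)+V[:3,3]; s=np.array([q[0],-q[1]])/-q[2]
    s=s*(1+k1*(s@s)); return (K@np.r_[s,1])[:2]
def atz(c,uv,z):
    K,k1,V=c; d=np.linalg.solve(K,np.r_[uv,1])[:2]; s=d.copy()
    for _ in range(20): s=d/(1+k1*(s@s))
    r=V[:3,:3].T@np.array([s[0],-s[1],-1]); o=-V[:3,:3].T@V[:3,3]
    return o+r*(z-o[2])/r[2]
E
python3 - <<'E'
from h import *
print(telemetry.get_obs())
for n in ["scene","top"]:
    cv2.imwrite(f"pics/{n}0.png",viewer.get_image(n)); c=cam(n); print(n,"campos",-c[2][:3,:3].T@c[2][:3,3])
    for t in ["carrier","module_1_center","spool","cleaner","meter"]:
        print(t,[(round(d["score"],2),(np.array(d["box"])*[560,420,560,420]).round().tolist()) for d in viewer.look_for(n,t)[:3]])
E
```

```text
{'clock': 0.0, 'joint_pos': array([-1.35671987e+00,  9.18485076e-02,  1.23194225e+00,  1.09830951e-05,
        1.81981167e+00, -5.67361990e-02]), 'qd': array([ 5.99512179e-04, -3.76651796e-05, -2.47560040e-04,  1.43119328e-03,
        7.63539888e-04, -1.38041701e-04]), 'tau': array([ 7.94687803e-04, -4.58728552e+01, -4.18018985e+01, -2.69452730e-04,
        1.16978111e-02, -1.11881192e-05]), 'position': array([ 160.42487745, -577.83991194,  230.12525304]), 'tool_rot': array([ 9.90845879e-01,  1.34994199e-01, -7.36659745e-05, -1.00219684e-03]), 'ft_force': array([ 1.29532368,  0.6375061 , -0.4079363 ]), 'torque': array([ 0.02315259, -0.00612973,  0.00342814]), 'grip_force': 0.0, 'opening': 85.74579434728544}
scene campos [1077.22136191 -111.55373188 1104.2113441 ]
carrier [(0.72, [208.0, 212.0, 307.0, 297.0])]
module_1_center [(0.74, [220.0, 230.0, 246.0, 268.0])]
spool [(0.96, [384.0, 172.0, 411.0, 202.0])]
cleaner [(0.65, [127.0, 194.0, 161.0, 237.0])]
meter [(0.88, [131.0, 246.0, 177.0, 310.0])]
top campos [ 386.00295804   10.32797814 1058.23632015]
carrier [(0.86, [259.0, 156.0, 365.0, 233.0])]
module_1_center [(0.71, [330.0, 174.0, 358.0, 206.0])]
spool [(0.75, [99.0, 229.0, 139.0, 259.0])]
cleaner [(0.7, [426.0, 254.0, 470.0, 281.0])]
meter [(0.58, [410.0, 158.0, 460.0, 232.0])]
```

```bash
python3 - <<'E'
import cv2
a=cv2.imread("pics/top0.png")[140:290,230:480]; cv2.imwrite("pics/top0c.png",cv2.resize(a,None,fx=3.2,fy=3.2,interpolation=cv2.INTER_CUBIC)[:600,:800])
a=cv2.imread("pics/scene0.png")[190:320,120:320]; cv2.imwrite("pics/scene0c.png",cv2.resize(a,None,fx=4,fy=4,interpolation=cv2.INTER_CUBIC))
from h import *
c=cam("top")
for uv in [(259,156),(365,156),(365,233),(259,233),(280,200)]: print(uv,atz(c,uv,50).round())
for P in [(400,0,0),(500,0,0),(400,100,0)]: print(P,proj(c,P).round())
E
```

```text
(259, 156) [655.  58.  50.]
(365, 156) [ 654. -187.   50.]
(365, 233) [ 475. -181.   50.]
(259, 233) [478.  58.  50.]
(280, 200) [552.  11.  50.]
(400, 0, 0) [285. 268.]
(500, 0, 0) [285. 225.]
(400, 100, 0) [242. 268.]
```

View pics/top0c.png

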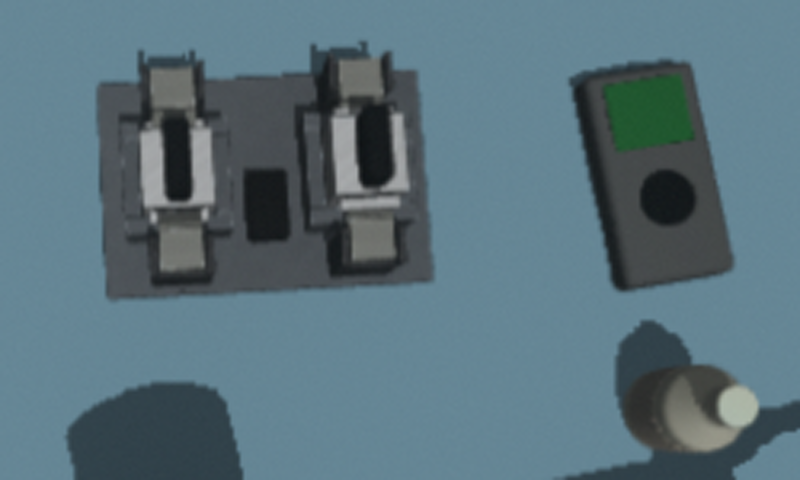

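View pics/scene0c.png

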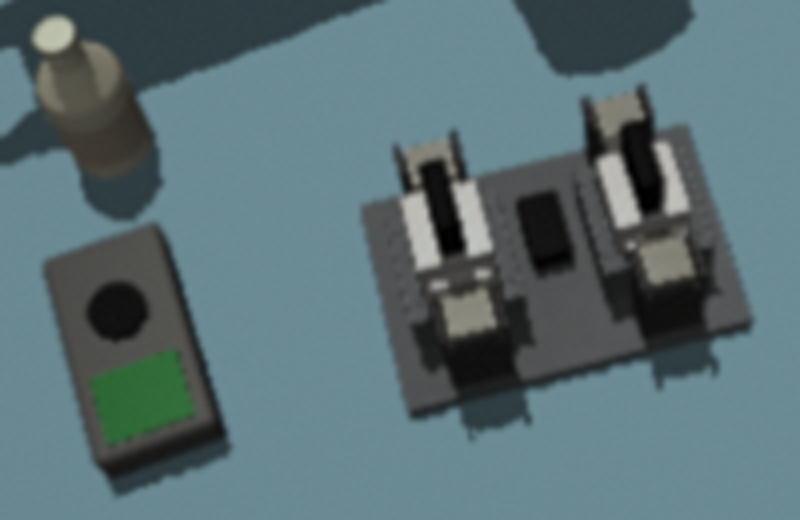

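```bash
python3 - <<'E'
from h import *
c=cam("top")
px=[np.array(p)/3.2+[230,140] for p in [(97,84),(416,70),(433,279),(108,298)]]
w=np.array([atz(c,p,12) for p in px]); print(w.round(1))
ctr=w.mean(0); yv=(w[0]+w[3]-w[1]-w[2])[:2]; xv=(w[0]+w[1]-w[2]-w[3])[:2]
print("len",np.linalg.norm(yv)/2,np.linalg.norm(xv)/2)
a=np.arctan2(-yv[0],yv[1]); b=np.arctan2(xv[1],xv[0]); print(np.degrees([a,b]))
th=(a*3+b*2)/5
for s in(65,-65): print(s,ctr[:2]+s*np.array([-np.sin(th),np.cos(th)]))
for q in [(177,160),(376,146)]:
  for z in (137,151): print(q,z,atz(c,np.array(q)/3.2+[230,140],z).round(1))
s=cam("scene")
# scene: handle top centre tests
for q in [(640,170-0),(437,200)]:
  pass
E
```

```text
[[ 640.4   56.7   12. ]
 [ 649.6 -181.5   12. ]
 [ 492.5 -188.9   12. ]
 [ 480.8   49.1   12. ]]
len 238.36877048957695 158.50823978133022
[2.51790019 2.71987625]
65 [562.88038605  -1.21028846]
-65 [ 568.77460667 -131.07659727]
(177, 160) 137 [559.   -0.7 137. ]
(177, 160) 151 [ 5.563e+02 -5.000e-01  1.510e+02]
(376, 146) 137 [ 567.3 -130.5  137. ]
(376, 146) 151 [ 564.6 -128.4  151. ]
```

>>> step_arm --rows '[[[402,577,0],-12.9,1],[[402,577,0],-12.9,1],[[402,577,0],-12.9,1],[[402,577,0],-12.9,1],[[402,577,0],-12.9,1],[[402,577,0],-12.9,1],[[402,577,0],-12.9,1],[[402,577,0],-12.9,1],[[402,577,0],-12.9,1],[[402,577,0],-12.9,1],[[402,577,0],-12.9,1],[[402,577,0],-12.9,1],[[402,577,0],-12.9,1],[[402,577,0],-12.9,1],[[402,577,0],-12.9,1],[[402,577,0],-12.9,1],[[402,577,0],-12.9,1],[[402,577,0],-12.9,1],[[402,577,0],-12.9,1],[[402,577,0],-12.9,1]]'

```text
clock: 2.27
position: [562.4, -1.3, 231.2]
tool_rot: [1.0, 0.023, -0.0, 0.0]
ft_force: [-0.1, -0.1, -0.4]
opening: 85.6
grip_force: 0.0
```

```bash
python3 - <<'E'
from h import *
c=cam("wrist"); im=viewer.get_image("wrist"); print(-c[2][:3,:3].T@c[2][:3,3])
th=np.radians(2.6); Rz=np.array([[np.cos(th),-np.sin(th)],[np.sin(th),np.cos(th)]])
for b,ctr in [("L",(562.5,-1)),("R",(568.5,-131))]:
  for z,col in [(137,(0,255,0)),(151,(0,0,255))]:
    pts=[proj(c,np.r_[np.array(ctr)+Rz@np.array(d),z]) for d in [(25,9),(25,-9),(-25,-9),(-25,9)]]
    print(b,z,np.round(pts).tolist()); cv2.polylines(im,[np.int32(np.round(pts))],True,col,1)
cv2.imwrite("pics/w1.png",im)
E
```

```text
[633.51942895   2.10235849 373.1756159 ]
L 137 [[266.0, 181.0], [293.0, 181.0], [292.0, 251.0], [267.0, 251.0]]
L 151 [[265.0, 185.0], [294.0, 185.0], [293.0, 259.0], [266.0, 259.0]]
R 137 [[459.0, 181.0], [484.0, 182.0], [473.0, 250.0], [449.0, 250.0]]
R 151 [[469.0, 186.0], [495.0, 186.0], [483.0, 258.0], [458.0, 258.0]]
```

View pics/w1.png

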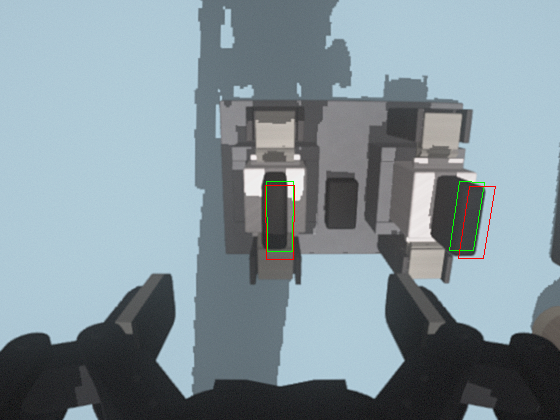

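>>> step_arm --rows '[[[0,2,-40],0,1],[[0,2,-80],0,1],[[0,2,-105],0,1],[[0,2,-121],0,1],[[0,2,-121],0,1],[[0,2,-121],0,1]]' --newtons 60

```text
clock: 2.82
position: [561.7, -0.4, 110.2]
tool_rot: [1.0, 0.022, -0.001, 0.0]
ft_force: [-0.7, 0.3, 0.4]
opening: 85.1
grip_force: 0.0
```

```bash
python3 - <<'E'
from h import *
im=viewer.get_image("wrist"); cv2.imwrite("pics/w2.png",im); print(telemetry.get_obs()["position"])
c=cam("wrist")
th=np.radians(2.6); Rz=np.array([[np.cos(th),-np.sin(th)],[np.sin(th),np.cos(th)]])
for z in (137,151):
    print(z,[proj(c,np.r_[np.array((562.5,-1))+Rz@np.array(d),z]).round().tolist() for d in [(25,9),(25,-9),(-25,-9),(-25,9)]])
E
```

```text
[ 5.62742899e+02 -1.70213458e-01  1.11914969e+02]
137 [[256.0, 248.0], [308.0, 248.0], [305.0, 367.0], [259.0, 367.0]]
151 [[253.0, 265.0], [312.0, 265.0], [308.0, 393.0], [257.0, 393.0]]
```

View pics/w2.png

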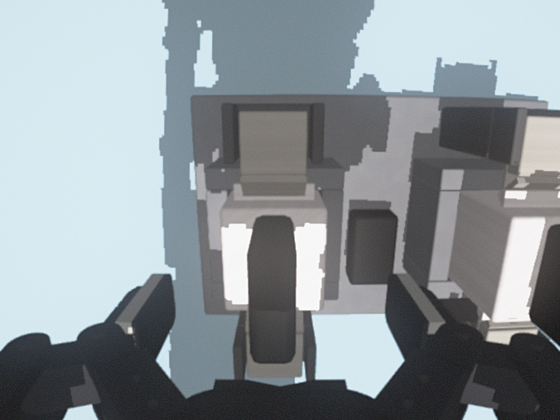

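>>> step_arm --rows '[[[0,2,-7],0,1],[[0,2,-7],0,0],[[0,2,-7],0,0],[[0,2,-7],0,0],[[0,2,-7],0,0],[[0,2,-7],0,0],[[0,2,-7],0,0],[[0,2,-7],0,0],[[0,2,-7],0,0],[[0,2,-7],0,0]]' --newtons 60

```text
clock: 3.7
position: [562.7, 2.8, 103.7]
tool_rot: [1.0, 0.023, 0.0, 0.0]
ft_force: [0.2, 0.2, 3.0]
opening: 17.1
grip_force: 59.3
```

>>> step_arm --rows '[[[0,0,1],0,0],[[0,0,2],0,0],[[0,0,2.5],0,0],[[0,0,2.5],0,0]]'

```text
clock: 4.03
position: [562.2, 2.9, 105.2]
tool_rot: [1.0, 0.023, -0.001, -0.0]
ft_force: [-0.5, -0.3, -1.7]
opening: 17.8
grip_force: 58.8
```

>>> step_arm --rows '[[[0,0,0.5],0,0],[[0,0,1],0,0],[[0,0,1],0,0]]'

```text
clock: 4.28
position: [562.1, 2.9, 105.7]
tool_rot: [1.0, 0.023, -0.001, -0.0]
ft_force: [0.3, -0.3, -7.6]
opening: 17.0
grip_force: 58.7
```

>>> step_arm --rows '[[[0,0,0.5],0,0],[[0,0,1],0,0],[[0,0,1],0,0],[[0,0,1],0,0]]'

```text
clock: 4.62
position: [562.0, 2.9, 105.8]
tool_rot: [1.0, 0.023, -0.001, -0.0]
ft_force: [4.8, -0.0, -18.8]
opening: 17.3
grip_force: 58.8
```

>>> step_arm --rows '[[[0,0,-0.4],0,0],[[0,0,-0.4],0,0],[[0,0,-0.4],0,0],[[0,0,-0.4],0,0],[[0,0,-0.4],0,0],[[0,0,-0.4],0,0]]'

```text
clock: 5.12
position: [562.0, 2.9, 105.8]
tool_rot: [1.0, 0.023, -0.001, -0.0]
ft_force: [5.1, 0.9, -22.2]
opening: 17.0
grip_force: 58.9
```

>>> step_arm --rows '[[[0,0,-2],0,0],[[0,0,-3.5],0,0],[[0,0,-3.5],0,0],[[0,0,-3.5],0,0],[[0,0,-3.5],0,0]]'

```text
clock: 5.53
position: [563.0, 2.8, 105.6]
tool_rot: [1.0, 0.023, 0.001, 0.0]
ft_force: [-0.3, 0.0, -3.4]
opening: 17.2
grip_force: 61.3
```

>>> step_arm --rows '[[[0,0,-1],0,0],[[0,0,-2],0,0],[[0,0,-2],0,0],[[0,0,-2],0,0]]'

```text
clock: 5.87
position: [563.5, 2.8, 103.7]
tool_rot: [1.0, 0.023, 0.002, 0.0]
ft_force: [1.0, -0.4, 4.4]
opening: 17.3
grip_force: 62.4
```

>>> step_arm --rows '[[[0,0,0],0,1],[[0,0,0],0,1],[[0,0,0],0,1],[[0,0,0],0,1],[[0,0,0],0,1],[[0,0,0],0,1],[[0,0,40],0,1],[[0,0,80],0,1],[[3,-40,90],0,1],[[4,-80,90],0,1],[[5,-120,90],0,1],[[5,-131,90],0,1],[[5,-131,60],0,1],[[5,-131,40],0,1],[[5,-131,40],0,1],[[5,-131,40],0,1]]'

```text
clock: 7.2
position: [566.7, -127.7, 140.5]
tool_rot: [1.0, 0.023, -0.002, -0.001]
ft_force: [0.9, 0.8, 0.1]
opening: 85.6
grip_force: 0.0
```

```bash
python3 - <<'E'
from h import *
im=viewer.get_image("wrist"); print(telemetry.get_obs()["position"])
c=cam("wrist")
th=np.radians(2.6); Rz=np.array([[np.cos(th),-np.sin(th)],[np.sin(th),np.cos(th)]])
for z,col in [(137,(0,255,0)),(151,(0,0,255))]:
    p=[proj(c,np.r_[np.array((568.5,-128))+Rz@np.array(d),z]) for d in [(25,9),(25,-9),(-25,-9),(-25,9)]]
    cv2.polylines(im,[np.int32(np.round(p))],True,col,1)
cv2.imwrite("pics/w3.png",im)
E
```

```text
[ 567.5191264  -127.82273327  142.36433771]
```

View pics/w3.png

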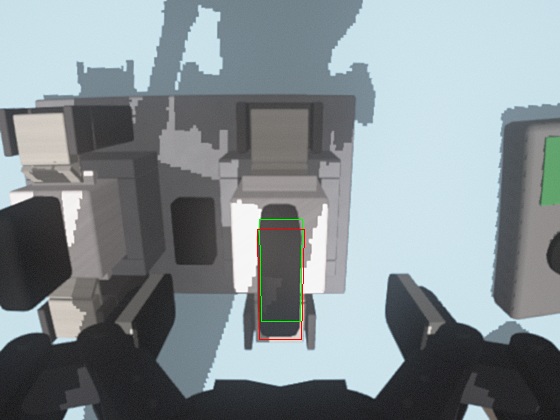

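>>> step_arm --rows '[[[1,0,-25],0,1],[[1,0,-25],0,1],[[1,0,-25],0,0],[[1,0,-25],0,0],[[1,0,-25],0,0],[[1,0,-25],0,0],[[1,0,-25],0,0],[[1,0,-25],0,0],[[1,0,-25],0,0],[[1,0,-25],0,0],[[1,0,-25],0,0]]' --newtons 60

```text
clock: 8.17
position: [568.9, -128.2, 117.7]
tool_rot: [1.0, 0.023, 0.001, 0.0]
ft_force: [0.2, -0.3, 3.8]
opening: 17.4
grip_force: 60.6
```

>>> step_arm --rows '[[[0,0,1],0,0],[[0,0,2],0,0],[[0,0,3],0,0],[[0,0,4],0,0],[[0,0,4],0,0]]'

```text
clock: 8.58
position: [568.0, -128.1, 120.2]
tool_rot: [1.0, 0.023, -0.001, -0.0]
ft_force: [0.0, -0.0, -3.2]
opening: 17.3
grip_force: 59.7
```

It lifts at just its own weight, so it isn't latched. Pressing it down.

>>> step_arm --rows '[[[0,0,-2],0,0],[[0,0,-4],0,0],[[0,0,-6],0,0],[[0,0,-8],0,0],[[0,0,-10],0,0],[[0,0,-12],0,0],[[0,0,-12],0,0]]' --newtons 90

```text
clock: 9.17
position: [569.2, -128.4, 110.8]
tool_rot: [1.0, 0.023, 0.001, 0.001]
ft_force: [0.1, -0.4, 0.4]
opening: 16.9
grip_force: 91.7
```

>>> step_arm --rows '[[[0,0,-2],0,0],[[0,0,-4],0,0],[[0,0,-6],0,0],[[0,0,-7],0,0],[[0,0,-7],0,0]]'

```text
clock: 9.58
position: [568.6, -128.0, 104.2]
tool_rot: [1.0, 0.023, 0.001, 0.0]
ft_force: [-4.9, 1.3, 11.2]
opening: 17.0
grip_force: 93.0
```

>>> step_arm --rows '[[[0,0,-1],0,0],[[0,0,-2],0,0],[[0,0,-2],0,0]]'

```text
clock: 9.83
position: [568.9, -128.1, 104.2]
tool_rot: [1.0, 0.023, 0.001, 0.0]
ft_force: [-7.4, 3.6, 19.5]
opening: 16.6
grip_force: 94.2
```

>>> step_arm --rows '[[[0,0,1],0,0],[[0,0,2],0,0],[[0,0,3],0,0],[[0,0,4],0,0],[[0,0,4],0,0]]'

```text
clock: 10.25
position: [568.7, -128.2, 104.2]
tool_rot: [1.0, 0.023, 0.0, 0.0]
ft_force: [-1.6, 0.1, 4.8]
opening: 16.8
grip_force: 92.0
```

>>> step_arm --rows '[[[0,0,1],0,0],[[0,0,2],0,0],[[0,0,3],0,0],[[0,0,3],0,0]]'

```text
clock: 10.58
position: [568.1, -128.0, 105.8]
tool_rot: [1.0, 0.023, -0.001, -0.0]
ft_force: [-0.6, -0.2, -3.4]
opening: 16.7
grip_force: 90.8
```

>>> step_arm --rows '[[[0,0,0.5],0,0],[[0,0,1],0,0],[[0,0,1.5],0,0],[[0,0,1.5],0,0]]'

```text
clock: 10.92
position: [567.9, -128.0, 106.2]
tool_rot: [1.0, 0.023, -0.001, -0.0]
ft_force: [3.3, -0.7, -15.1]
opening: 16.3
grip_force: 89.1
```

Bearing on the catch. Now hold it for half a second.

>>> step_arm --rows '[[[0,0,-0.2],0,0],[[0,0,-0.2],0,0],[[0,0,-0.2],0,0],[[0,0,-0.2],0,0],[[0,0,-0.2],0,0],[[0,0,-0.2],0,0],[[0,0,-0.2],0,0]]'

```text
clock: 11.5
position: [567.8, -128.0, 106.3]
tool_rot: [1.0, 0.023, -0.001, -0.0]
ft_force: [4.3, -0.7, -26.3]
opening: 17.0
grip_force: 88.1
```

>>> step_arm --rows '[[[0,0,-2],0,0],[[0,0,-4],0,0],[[0,0,-5.5],0,0],[[0,0,-5.5],0,0],[[0,0,-5.5],0,0]]'

```text
clock: 11.92
position: [569.6, -128.5, 105.5]
tool_rot: [1.0, 0.023, 0.002, 0.001]
ft_force: [-0.6, -2.0, -2.3]
opening: 16.9
grip_force: 91.4
```

>>> step_arm --rows '[[[-1,0,-1],0,0],[[-1,0,-2],0,0],[[-1,0,-2],0,0],[[-1,0,-2],0,0]]'

```text
clock: 12.25
position: [568.9, -128.4, 104.2]
tool_rot: [1.0, 0.023, 0.003, 0.001]
ft_force: [-0.8, 0.7, 6.6]
opening: 16.7
grip_force: 93.1
```

Down at home again. Release, retreat and check.

>>> step_arm --rows '[[[0,0,0],0,1],[[0,0,0],0,1],[[0,0,0],0,1],[[0,0,0],0,1],[[0,0,0],0,1],[[0,0,0],0,1],[[0,0,30],0,1],[[0,0,70],0,1],[[0,30,110],0,1],[[0,65,140],0,1],[[0,65,150],0,1],[[0,65,150],0,1],[[0,65,150],0,1]]'

```text
clock: 13.33
position: [568.0, -62.9, 251.9]
tool_rot: [1.0, 0.023, 0.001, 0.0]
ft_force: [0.1, -0.5, -0.0]
opening: 85.5
grip_force: 0.0
```

```bash
python3 - <<'E'
from h import *
im=viewer.get_image("wrist"); print(telemetry.get_obs()["position"])
c=cam("wrist")
th=np.radians(2.6); Rz=np.array([[np.cos(th),-np.sin(th)],[np.sin(th),np.cos(th)]])
for z,col in [(137,(0,255,0)),(151,(0,0,255))]:
  for ctr in [(563,2),(569,-128)]:
    p=[proj(c,np.r_[np.array(ctr)+Rz@np.array(d),z]) for d in [(25,9),(25,-9),(-25,-9),(-25,9)]]
    cv2.polylines(im,[np.int32(np.round(p))],True,col,1)
cv2.imwrite("pics/w4.png",im)
E
```

```text
[567.48359337 -63.36648854 249.88561896]
```

View pics/w4.png

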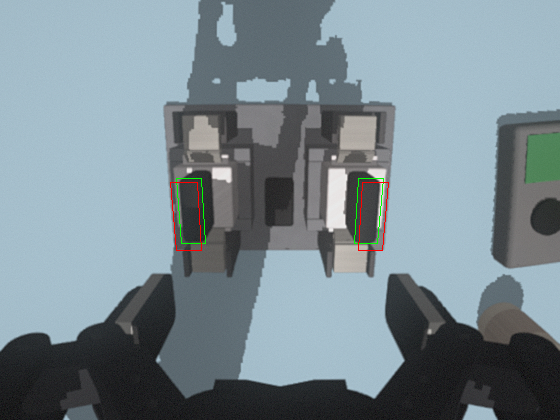

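The picture shows both handles (about columns 178–212 and 347–382) at the same height and symmetric, matching the latched outline in green. The fingers are clear of everything.

```bash
python3 -c "
from station import env
print(env.hand_in())"
```

```text
the job is handed in; nothing more can be done
None
```

The job is handed in: the left module held its tug, the right one lifted so I pressed it home and it held its second tug, and a last picture showed both down at latched height and let go.

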